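Hold a blank on the T-track board

ROBOT

A 6-joint arm with a two-finger parallel gripper is mounted at the origin on the work surface. World frame = base frame: x ahead of the robot, y to its left, z up, the work surface at z = 0. Lengths are in mm, angles in rad, forces in N, time in s.
With the tool pointing down it reaches from about 300 to 775 mm from the base axis. Payload 14.6 kg.
Tool frame: the origin (TCP) lies on the front face of the gripper's body, between the roots of the fingers; the fingertips stand 97 mm ahead of it and the grasp point (between the pads) lies 78 mm ahead of it; z points along the fingers, y is the line along which they close (so a half turn about z gives the same grasp; the last joint's range is limited). The gripper opens to 94 mm and grips with 3 to 60 N. Pads are 16 mm wide; open, the fingers measure 119 mm over their backs; the gripper's body (75 mm by 177 mm) begins 78 mm behind the grasp point.
Start: joints at [1.154, 0.3, 1.521, -0, 1.321, -0.067], TCP at [188.488, 516.684, 302.646] pointing down, gripper open.
Joint ranges: [-3.03, 3.03], [-0.79, 2.21], [0.23, 2.52], [-1.04, 4.18], [0, 3.07], [-2.55, 2.55]. Speed limits (rad/s): [2.22, 2.22, 2.57, 3.14, 3.14, 3.14].

INTERFACE

Orientations are given as [roll, pitch, yaw] about the fixed x, y, z axes, in that order (R = Rz(yaw) Ry(pitch) Rx(roll)).
In Python, from cell import * gives the robot as it stands.
- The arm moves only by the tool carry_out, never from a script. Its arguments are lists of equal length, an entry for each row: "slide": the shift along the world's x, y, z scaled (see below), a list of three; "dr": the turn, a rotation vector about the world's x, y, z scaled (see below), a list of three; "gripper": the opening in per cent of the stroke, from 0 (shut) to 100 (fully open). A call has 1 to 10 rows; each row is the pose to reach, as a shift and turn from the pose commanded when the call began, turning the shorter way round; what a row does not reach only later rows make up. The controller multiplies each number of a shift by 0.25 m and each number of a turn by 360 degrees. A row lasts 1/12 s, in which the tool goes at most 41.7 mm and 7.16 degrees, less where a joint would pass 70% of its speed; a pose out of reach is approached as far as the arm can. A call with a number of a shift or a turn outside -1 to 1 is refused whole. A call with a gripper value outside its range is refused whole. The fingers move at their own pace and stop on an object; "newtons" is the grip in N (left out, the last holds). Time passes only in rows, so rows that repeat a pose let the fingers close. It gives the time, the measured TCP pose, the force, the opening and the grip force at its end, in the units of the state.
- read_state(): the state, without advancing time (a new reading comes with each control period).
- camera(name): name is "scene" or "side" or "wrist"; returns the picture (384x512x3 uint8, red, green, blue); there is no depth.
- camera_model(name): a dict with "vfov" (degrees; the focal length in pixels is half the picture's height over the tangent of half this angle, whatever the lens; pixels are square), "cx", "cy" (the principal point, pixels), "R" (3x3) and "t" (3): a world point X has camera coordinates R X + t. Camera axes: x right, y down, z forward; pixel columns grow to the right and rows downward; lengths in mm; the calibration is good to about 2 mm. A picture is of the moment at which its call begins: read the wrist's pose just before it. camera_model takes no time and is no camera call; for the wrist camera it gives the pose at the moment of the call.
- sign_off(): hands the job in; it is judged then, once.
The state is a dict: "clock": time; "joints": joint angles; "qd": joint speeds; "effort": joint torques, N m; "eef_pos": TCP position; "eef_rot": TCP orientation; "wrist_force": force on the tool from outside, world axes, zero at the start; "moment": the same for the moment, N m; "finger_gap": finger opening in mm; "finger_force": force on a finger pad.
Only numpy, scipy, OpenCV 4.12 (cv2) and the standard library are available. Lean on these libraries where they do the work, as an engineer would, in place of code of your own. Each camera call takes 0.05 s, during which the arm holds its last target. There are 200 camera calls.

TASK

Get the wood blank held for carving: lay it flat on the holding board, snug against the low fence and the end stop. Then take the sliding stop, run its key into the T-track from the track's open end, slide it along until it butts against the blank, and swing its clamp lever clockwise all the way to lock it, leaving the blank snug on three sides. Leave the other things on the bench where they are.

Things in the scene. Friction and masses are not known exactly. Their poses are not given: they have to be found in the camera images.
- board: Plywood holding board, fixed to the bench, 150 wide (x from -70 to +80) x 340 long (y from -170 to +170) x 30 mm thick, roughly across the front of the robot. Origin: on the bench, under the track's centre line, half-way along; z up, x away from the robot, y along the track. A 16 mm slot (the T-track) runs along its top at x = 0.
- corner (a point): Home corner on the board's top (board x = +30, y = +130, z = 30 mm), where two wooden strips meet: the low fence at the +x side (12 mm high, 26 mm thick, its face at x = +30 mm, from y = -35 to +165) and the end stop across the +y end (20 mm high, 100 mm wide, its face at y = +130 mm). Axes as the board's.
- track_mouth (a point): Centre of the T-track's one open end, in the board's -y end face, level with the board's top (board x = 0, y = -170, z = 30 mm). Aluminium track sunk in the board, lips flush with its top: slot 16 mm wide between lips 6 mm thick; under them a channel 32 mm wide, 12 mm deep (z = 12 to 24 mm). It enters towards +y. Axes as the board's.
- blank_mid (a point): The blank: plain brown wood block 60 (x) x 140 (y) x 36 mm (z), about 0.2 kg, lying flat on the bench. This point is its centre, 18 mm above its underside. Home on the board its centre is at board x = 0, y = +60, z = 48 mm, its length along the track (either way round).
- stop_mid (a point): Centre of the sliding stop's beech block, 50 (x) x 46 (y) x 50 mm (z), 0.3 kg in all, 41 mm above the underside of its T-key, on which it stands on the bench. In the track the block's underside rides on the board's top: this point at board x = 0, z = 55 mm (it may enter up to 2.5 mm higher); butted against the homed blank, at y = -33 mm. Either way round will do.
- stop_key (a point): Centre of the underside of the sliding stop's steel T-key, straight below the block's centre. Key 28 mm wide (x), 80 mm long (y) with half-round ends, 7 mm thick; above it a neck 12 mm wide, 9 mm high, then the block. In the track, 2 mm play each side, 2 mm below and 3 mm above the key while the lever is loose.
- lever_end (a point): Centre of the round end of the sliding stop's dark steel clamp lever on top of the block: 64 mm from the lever's vertical axis (which passes through the block's centre), 36 mm above the block's centre. Arm 12 mm wide and high, end 16 mm across; the lever lies from 3 to 19 mm above the block's top.
- stop_lever (a joint): Angle of that lever (rad): 0 to 0.2 at the start, loose, pointing along the stop's -y; it swings clockwise seen from above to 1.5, hard over, nearly along the stop's -x. It draws the key up 2.4 mm per rad: grips the lips from about 1.25 rad, locked at 1.5. Takes about 3 N at its end when loose, 4 to 6 N for the last part; stays where left.
- mallet: Bystander, to be left alone: joiner's mallet, beech head 75 x 125 x 70 mm with a flat handle, lying.
- chisel: Bystander, to be left alone: bench chisel, 260 mm, wooden handle, lying.
- try_square: Bystander, to be left alone: try square lying flat, dark wooden stock 110 x 30 x 16 mm and 150 mm steel blade.
- offcut: Bystander, to be left alone: small wood offcut 75 x 50 x 24 mm.
- gauge: Bystander, to be left alone: marking gauge, beam 210 mm with a 62 x 60 mm head.
- screw_jar: Bystander, to be left alone: glass jar with steel cap, 68 mm wide, 85 mm high.
- f_clamp: Bystander, to be left alone: F-clamp lying flat, bar 300 mm.
Things that resemble listed ones, but are neither listed nor needed, are in the scene too. Leave any purple look-alike of the part that bears stop_mid alone.

How it is judged (in metres and radians):
On the way, in this order (a step that is already met when the one before it is completed fails the run):
1. the blank lies flat on the board in the corner of fence and end stop (within 6 mm of home) (x of blank_mid in the frame of board between -0.006 and 0.006 m and y of blank_mid in the frame of board between 0.054 and 0.066 m and z of blank_mid in the frame of board between 0.045 and 0.051 m and angle between the y axis of blank_mid and the y axis of board, either way round below 0.06 rad), for 0.2 s.
2. the sliding stop's key has been run wholly into the track from its open end (x of stop_mid in the frame of board between -0.005 and 0.005 m and z of stop_mid in the frame of board between 0.051 and 0.06 m and angle between stop_mid's own z axis and vertical below 0.08 rad and y of stop_mid in the frame of board above -0.13 m), for 0.1 s.
3. the sliding stop is butted against the blank (gap under 2.5 mm) (x of stop_mid in the frame of board between -0.005 and 0.005 m and z of stop_mid in the frame of board between 0.051 and 0.06 m and angle between stop_mid's own z axis and vertical below 0.08 rad and horizontal distance between stop_mid and blank_mid below 0.0955 m and y of stop_mid in the frame of board above -0.04 m), for 0.2 s.
4. the clamp lever is swung over (beyond 1.35 rad) (value of joint stop_lever above 1.35 rad), for 0.2 s.
At the end, for the whole second after the job is handed in: The blank lies flat on the board within 3.5 mm of home against fence and end stop and within 0.06 rad of the track's direction; the sliding stop stands in the track, upright, within 2.5 mm of the blank's end; its lever is beyond 1.35 rad; and all stays so (all of step 3 and x of blank_mid in the frame of board between -0.0035 and 0.0035 m and y of blank_mid in the frame of board between 0.0565 and 0.0635 m and z of blank_mid in the frame of board between 0.045 and 0.051 m and angle between the y axis of blank_mid and the y axis of board, either way round below 0.06 rad and value of joint stop_lever above 1.35 rad); the robot touches nothing.
It fails at once if one of the other things on the bench is moved more than 20 mm (distance of any of mallet, chisel, try_square, offcut, gauge, screw_jar, f_clamp from where it was at the start of the episode above 0.02 m).
It also fails if it takes over 67 s, if anything falls off the work surface, if the arm or the gripper's body presses on something with over 40 N, if the wrist force passes 120 N, or if a joint passes its speed limit or range.

## Working session

There is one attempt and no reset: what is moved stays moved. The work goes in short steps, Python scripts to look and compute and a tool call to move; the robot and the scene stay as the last step left them, time stands still between calls to the robot, and variables do not carry over. Pictures are saved under pics/ and viewed, at most 10 in all, crops included, and the job is handed in when it is done.

Besides the shell and the picture viewer there is one more tool, called after "Request:" as name(argument=value, ...) on one line, values as JSON. carry_out: Moves the arm, as the interface text tells. Its arguments: {"type":"object","properties":{"slide":{"type":"array","items":{"type":"array","items":{"type":"number","minimum":-1,"maximum":1}}},"dr":{"type":"array","items":{"type":"array","items":{"type":"number","minimum":-1,"maximum":1}}},"gripper":{"type":"array","items":{"type":"number"}},"newtons":{"type":"number"}},"required":["slide","dr","gripper"]}

```bash
mkdir -p pics; ls
python3 - <<'E'
from cell import *
import cv2,numpy as np
s=read_state();print(s)
for n in("scene","side","wrist"):
    m=camera_model(n);print(n,m)
    cv2.imwrite(f"pics/a_{n}.png",camera(n)[:,:,::-1])
E
```

```text
pics
{'clock': 0.0, 'joints': array([ 1.15438210e+00,  3.00487553e-01,  1.52158328e+00, -1.69482199e-05,
        1.32069145e+00, -6.66132856e-02]), 'qd': array([-0.00054732,  0.00087585,  0.00195811,  0.00023886, -0.0016018 ,
       -0.00124625]), 'effort': array([ 1.95112414e-03, -5.31812847e+01, -3.52731800e+01,  7.09411665e-02,
        2.43060436e-02, -8.87274109e-05]), 'eef_pos': array([188.4429217 , 516.55163932, 302.07630682]), 'eef_rot': array([-3.14042453e+00, -6.14756663e-05,  2.79179588e+00]), 'wrist_force': array([ 0.66774927,  0.11978448, -0.15691386]), 'moment': array([ 0.01123109, -0.00119497, -0.00872014]), 'finger_force': 0.0, 'finger_gap': 94.08784654936902}
scene {'vfov': 55.537283691028335, 'cx': 258.44269360692397, 'cy': 193.0086737957769, 'R': array([[ 0.57375521,  0.81898757,  0.00801963],
       [ 0.64771774, -0.44773307, -0.61643883],
       [-0.50126508,  0.35887944, -0.78736196]]), 't': array([-274.84831549, -268.36274986, 1467.12034333])}
side {'vfov': 44.21057019771935, 'cx': 258.1437265154145, 'cy': 191.55780929533725, 'R': array([[ 0.89921941, -0.43695974, -0.02169428],
       [-0.29412149, -0.56707511, -0.76936231],
       [ 0.32387807,  0.69820628, -0.63844419]]), 't': array([-411.03990775,  225.03440195, 1330.87291434])}
wrist {'vfov': 68.67092840046578, 'cx': 253.34736629225256, 'cy': 190.58100261237374, 'R': array([[ 3.42795120e-01,  9.39409963e-01, -6.52624337e-04],
       [ 9.04871090e-01, -3.30004916e-01,  2.68896014e-01],
       [ 2.52388225e-01, -9.27667823e-02, -9.63168992e-01]]), 't': array([-548.52207921,  -27.19918857,  392.64212495])}
```

Run:
```python
import cv2,numpy as np
for n in("scene","side"):
    cv2.imwrite(f"pics/b_{n}.png",cv2.resize(cv2.imread(f"pics/a_{n}.png"),(800,600),interpolation=cv2.INTER_CUBIC))
```

```text
(no output)
```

View pics/b_scene.png

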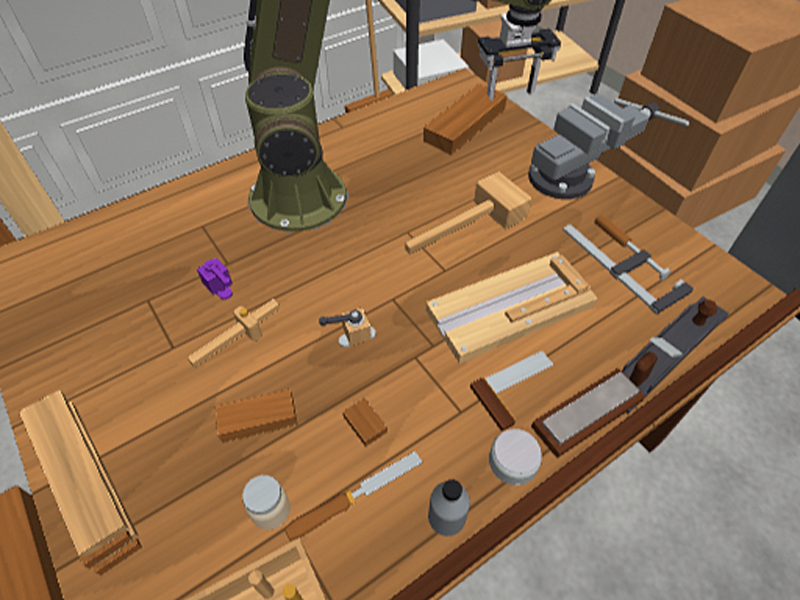

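View pics/b_side.png

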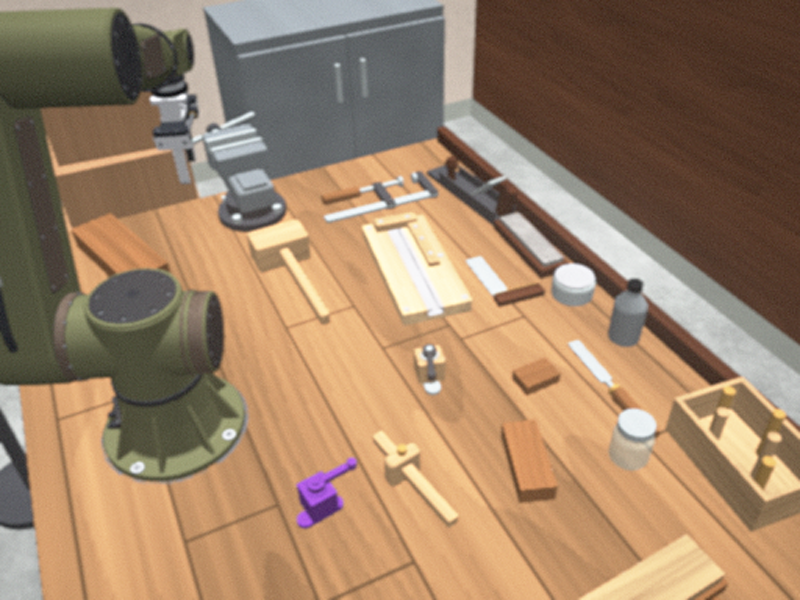

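The scene picture shows the board (427,300)–(596,293), the stop at (357,325) with its lever pointing left, the blank at (255,415), and the offcut at (365,420). The purple look-alike is at (215,278). The side picture agrees: stop (430,360), blank (528,460), board (415,265).

```bash
cat > h.py <<'E'
from cell import *
import cv2,numpy as np
from scipy.spatial.transform import Rotation as Ro
from scipy.optimize import least_squares
def f(m): return 192/np.tan(np.radians(m["vfov"]/2))
def proj(m,X):
    c=np.atleast_2d(X)@np.array(m["R"]).T+m["t"]; return c[:,:2]/c[:,2:]*f(m)+[m["cx"],m["cy"]]
def ray(m,p,z):
    d=np.array(m["R"]).T@np.array([(p[0]-m["cx"])/f(m),(p[1]-m["cy"])/f(m),1]); o=-np.array(m["R"]).T@m["t"]
    return o+d*(z-o[2])/d[2]
def shot(n,file):
    m=camera_model(n); im=camera(n); cv2.imwrite(f"pics/{file}.png",im[:,:,::-1]); return m,im
E
python3 - <<'E'
from h import *
np.set_printoptions(precision=0,suppress=True)
P={"scene":dict(b=[(427,302,30),(458,348,30),(560,253,30),(596,293,30)],blank=[(215,413,36),(292,391,36),(296,408,36),(218,433,36)],stop=[(357,314,66),(325,321,77),(357,317,77)],off=[(365,412,24)],clampbar=[(565,228,5),(657,308,5)],sq=[(480,378,16),(512,420,16),(550,357,4)],mal=[(410,247,10),(503,205,70)],jar=[(265,495,85)],ga=[(192,358,10),(276,303,10)]),
"side":dict(b=[(402,317,30),(468,303,30),(362,222,30),(418,212,30)],blank=[(503,422,36),(538,420,36),(555,488,36),(518,498,36)],stop=[(430,352,77),(432,386,0)],off=[(537,372,24)],jar=[(635,420,85)])}
for n in P:
    m=camera_model(n)
    for k,v in P[n].items(): print(n,k,*[ray(m,(p[0]*.64,p[1]*.64),p[2])[:2] for p in v])
E
```

```text
scene b [484.  57.] [614.  39.] [543. 395.] [673. 375.]
scene blank [ 474. -422.] [ 514. -284.] [ 550. -294.] [ 514. -433.]
scene stop [450. -96.] [ 436. -161.] [ 463. -104.]
scene off [ 624. -191.]
scene clampbar [476. 485.] [769. 474.]
scene sq [688.  37.] [792.  28.] [727. 193.]
scene mal [316. 132.] [375. 359.]
scene jar [ 684. -415.]
scene ga [ 317. -410.] [ 287. -205.]
side b [477.  46.] [617.  22.] [543. 401.] [681. 377.]
side blank [ 509. -288.] [ 565. -312.] [ 510. -441.] [ 448. -431.]
side stop [ 457. -115.] [ 455. -127.]
side off [ 636. -205.]
side jar [ 677. -417.]
```

Request:
carry_out(slide=[[0.72, -0.6, 0], [0.72, -0.6, 0], [0.72, -0.6, 0], [0.72, -0.6, 0], [0.72, -0.6, 0], [0.72, -0.6, 0]], dr=[[0, 0, -0.12], [0, 0, -0.12], [0, 0, -0.12], [0, 0, -0.12], [0, 0, -0.12], [0, 0, -0.12]], gripper=[100, 100, 100, 100, 100, 100])

```text
clock: 0.65
eef_pos: [370.6, 364.3, 302.6]
eef_rot: [-3.142, 0.0, 2.034]
wrist_force: [0.5, 1.1, 1.6]
finger_gap: 94.2
finger_force: 0.0
```

Request:
carry_out(slide=[[0.72, -0.6, 0], [0.72, -0.6, 0], [0.72, -0.6, 0], [0.72, -0.6, 0], [0.72, -0.6, 0], [0.72, -0.6, 0], [0.72, -0.6, 0]], dr=[[0, 0, -0.12], [0, 0, -0.12], [0, 0, -0.12], [0, 0, -0.12], [0, 0, -0.12], [0, 0, -0.12], [0, 0, -0.12]], gripper=[100, 100, 100, 100, 100, 100, 100])

```text
clock: 1.23
eef_pos: [551.3, 213.2, 301.8]
eef_rot: [-3.141, 0.001, 1.276]
wrist_force: [-0.7, -0.0, -0.2]
finger_gap: 94.4
finger_force: 0.0
```

Run:
```python
from h import *
m,im=shot("wrist","w1"); np.save("w1.npy",m,allow_pickle=True)
s=read_state();print(s["clock"],s["eef_pos"],s["eef_rot"],s["qd"])
a=cv2.resize(im,(768,576),interpolation=cv2.INTER_CUBIC);cv2.imwrite("pics/w1b.png",a[:,:,::-1])
```

```text
1.2833 [549.71933442 214.93532126 301.80409174] [-3.14065181e+00  6.94765994e-04  1.28318837e+00] [ 0.05911616 -0.03213735  0.03660948  0.00657029 -0.00343403 -0.06068711]
```

View pics/w1b.png

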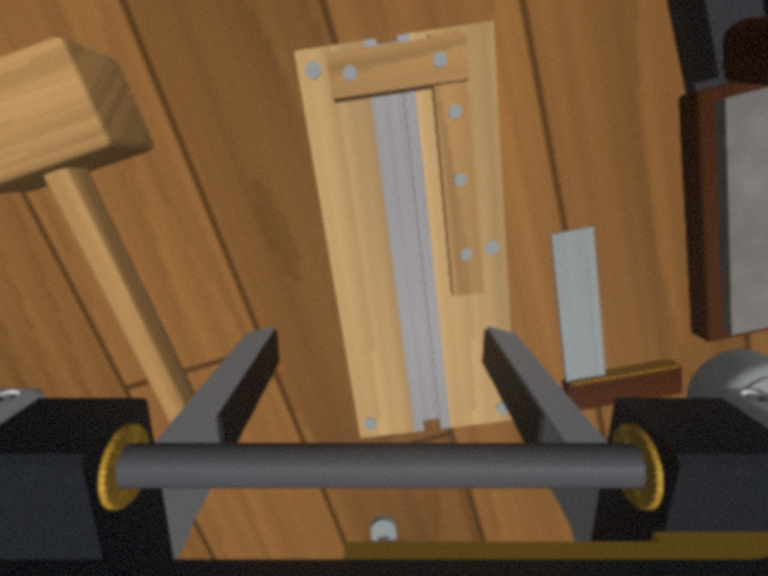

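The board is fully in view: top corners at (296,50), (493,22), (510,423) and (360,437), fence end at (450,294)–(482,291). The track mouth is near (432,425), and the try square and mallet are clear of the board.

```bash
cat >> h.py <<'E'
def fit(obs,x0):
    "obs: list of (model,px,localpt); solves x,y,yaw"
    def res(v):
        R=Ro.from_euler("z",v[2]).as_matrix()
        return np.concatenate([(proj(m,R@np.array(l,float)+[v[0],v[1],0])[0]-p) for m,p,l in obs])
    r=least_squares(res,x0,loss="soft_l1",f_scale=1.5); return r.x,r.fun.reshape(-1,2)
E
python3 - <<'E'
from h import *
np.set_printoptions(precision=1,suppress=True)
m=np.load("w1.npy",allow_pickle=True).item()
pts=[((296,50),(-70,170,30)),((493,22),(80,170,30)),((510,423),(80,-170,30)),((360,437),(-70,-170,30)),((450,294),(30,-35,42)),((482,291),(56,-35,42)),((334,101),(-46,130,30))]
o=[(m,np.array(p)/1.5,l) for p,l in pts]
v,r=fit(o,[575,220,-.17]);print(v,v[2]);print(r)
v,r=fit(o[:6],[575,220,-.17]);print(v,v[2])
o2=[(camera_model(n),np.array(p)*.64,l) for n,ps in (("scene",[((427,302),(-70,-170,30)),((560,253),(-70,170,30)),((596,293),(80,170,30))]),("side",[((402,317),(-70,-170,30)),((468,303),(80,-170,30)),((362,222),(-70,170,30))])) for p,l in ps]
v,r=fit(o+o2,[575,220,-.17]);print(v,v[2]);print(r)
# refine stop seen at (383,525)? lever end
print(ray(m,(383/1.5,525/1.5),77))
E
```

```text
[576.1 209.2  -0.2] -0.1710794548834619
[[-0.8 -0.4]
 [ 0.5 -0.4]
 [ 1.3 -2.1]
 [-2.  -0.3]
 [ 0.6  1.4]
 [-0.3  0.9]
 [ 0.2  0.6]]
[576.2 209.   -0.2] -0.17071965718668153
[576.2 209.3  -0.2] -0.171533717585393
[[-0.8 -0.6]
 [ 0.6 -0.5]
 [ 1.3 -2.2]
 [-2.  -0.4]
 [ 0.6  1.3]
 [-0.3  0.9]
 [ 0.2  0.5]
 [-1.8 -0.6]
 [-2.4 -0.4]
 [ 0.   3.6]
 [-0.8 -1.6]
 [ 1.4 -1.8]
 [-0.3  2.1]]
[485.1  -9.9  77. ]
```

Request:
carry_out(slide=[[-0.08, -0.8, 0], [-0.08, -0.8, 0], [-0.08, -0.8, 0], [-0.08, -0.8, 0], [-0.08, -0.8, 0]], dr=[[0, 0, 0], [0, 0, 0], [0, 0, 0], [0, 0, 0], [0, 0, 0]], gripper=[100, 100, 100, 100, 100])

```text
clock: 1.7
eef_pos: [527.3, 15.5, 302.7]
eef_rot: [-3.142, 0.0, 1.291]
wrist_force: [0.2, -0.9, -0.8]
finger_gap: 94.2
finger_force: 0.0
```

Request:
carry_out(slide=[[-0.08, -0.9, -0.1], [-0.08, -0.9, -0.1], [-0.08, -0.9, -0.1], [-0.08, -0.9, -0.1], [-0.08, -0.9, -0.1], [-0.08, -0.9, -0.1], [-0.08, -0.9, -0.1]], dr=[[0, 0, 0], [0, 0, 0], [0, 0, 0], [0, 0, 0], [0, 0, 0], [0, 0, 0], [0, 0, 0]], gripper=[100, 100, 100, 100, 100, 100, 100])

```text
clock: 2.28
eef_pos: [507.7, -210.5, 276.9]
eef_rot: [-3.14, 0.0, 1.287]
wrist_force: [0.4, 0.3, -0.2]
finger_gap: 94.0
finger_force: 0.0
```

Run:
```python
from h import *
m,im=shot("wrist","w2"); np.save("w2.npy",m,allow_pickle=True)
s=read_state();print(s["clock"],s["eef_pos"],s["eef_rot"],s["qd"])
```

```text
2.3333 [ 508.06203799 -208.6964424   277.19862069] [-3.14064115e+00 -3.16095308e-04  1.28784574e+00] [ 0.05139443 -0.01946947  0.01014758  0.0058566   0.0035545   0.02890482]
```

Request:
carry_out(slide=[[0, -0.72, -0.16], [0, -0.72, -0.16], [0, -0.72, -0.16], [0, -0.72, -0.16], [0, -0.72, -0.16], [0, -0.72, -0.16]], dr=[[0, 0, 0], [0, 0, 0], [0, 0, 0], [0, 0, 0], [0, 0, 0], [0, 0, 0]], gripper=[100, 100, 100, 100, 100, 100])

```text
clock: 2.83
eef_pos: [508.4, -389.5, 236.1]
eef_rot: [-3.14, -0.001, 1.288]
wrist_force: [0.5, 0.8, -0.6]
finger_gap: 94.3
finger_force: 0.0
```

Run:
```python
from h import *
m,im=shot("wrist","w3"); np.save("w3.npy",m,allow_pickle=True)
s=read_state();print(s["clock"],s["eef_pos"],s["eef_rot"],s["qd"])
a=cv2.imread("pics/w2.png");b=cv2.imread("pics/w3.png")
c=np.vstack([a[:290],b[:290]]);cv2.imwrite("pics/w23.png",c)
```

```text
2.8833 [ 508.86026414 -387.69306038  236.80166165] [-3.14033128e+00 -7.87372065e-04  1.28870457e+00] [ 0.03688547 -0.04043295  0.02602873  0.00422116  0.00036244  0.01579595]
```

View pics/w23.png

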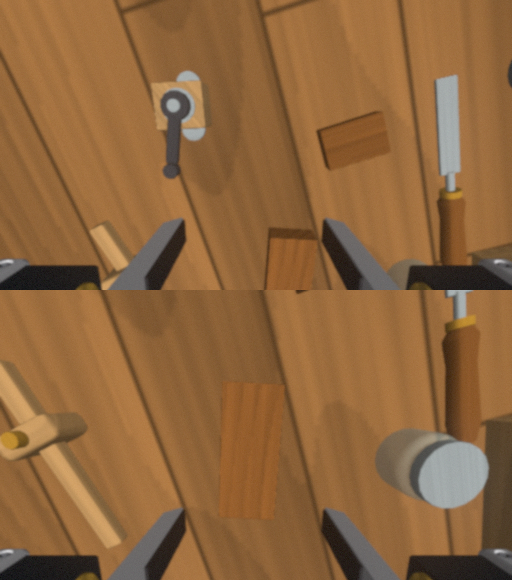

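In w3 (lower half) the blank's top corners are (227,92), (284,94), (274,228) and (219,227). In w2 (upper half) the stop's block spans (152,84)–(205,126), the lever end is at (171,171) and its pivot at (176,105), and the key ends are near (187,73) and (195,139).

Run:
```python
from h import *
np.set_printoptions(precision=2,suppress=True)
m=np.load("w3.npy",allow_pickle=True).item()
pts=[((227,92),(-30,70,36)),((284,93),(30,70,36)),((274,229),(30,-70,36)),((219,227),(-30,-70,36))]
v,r=fit([(m,p,l) for p,l in pts],[510,-360,-.3]);print("blank",v);print(r)
for p,_ in pts: print(ray(m,p,36))
m=np.load("w2.npy",allow_pickle=True).item()
pts=[((152,84),(-25,23,66)),((203,80),(25,23,66)),((205,126),(25,-23,66)),((157,130),(-25,-23,66)),((187,72),(0,40,7)),((195,140),(0,-40,7)),((176,105),(0,0,85))]
v,r=fit([(m,p,l) for p,l in pts],[460,-110,-.2]);print("stop",v);print(r)
for p,z in(((176,105),85),((171,171),77)): print(ray(m,p,z))
```

```text
blank [ 511.08 -363.32   -0.34]
[[-4.72 -1.58]
 [ 1.17  0.97]
 [ 0.38  0.65]
 [ 0.21 -0.14]]
[ 509.76 -289.95   36.  ]
[ 561.66 -306.     36.  ]
[ 516.08 -438.46   36.  ]
[ 459.37 -419.58   36.  ]
stop [ 458.66 -109.31   -0.24]
[[-0.77 -1.47]
 [-0.98 -0.12]
 [ 1.4   1.94]
 [ 0.79  0.35]
 [ 1.22 -1.01]
 [ 0.34  0.33]
 [-1.79  0.26]]
[ 460.35 -109.55   85.  ]
[ 430.7  -168.18   77.  ]
```

Request:
carry_out(slide=[[0.008, 0.1, -0.16], [0.008, 0.1, -0.3], [0.008, 0.1, -0.38], [0.008, 0.1, -0.38], [0.008, 0.1, -0.38]], dr=[[0, 0, -0.009], [0, 0, -0.009], [0, 0, -0.009], [0, 0, -0.009], [0, 0, -0.009]], gripper=[100, 100, 100, 100, 100])

```text
clock: 3.3
eef_pos: [511.3, -361.5, 143.4]
eef_rot: [-3.141, -0.0, 1.234]
wrist_force: [0.4, -0.1, 1.8]
finger_gap: 94.0
finger_force: 0.0
```

Run:
```python
from h import *
np.set_printoptions(precision=2,suppress=True)
m,im=shot("wrist","w4"); np.save("w4.npy",m,allow_pickle=True)
s=read_state();print(s["clock"],s["eef_pos"],s["eef_rot"],s["qd"])
c=im[:,100:420];cv2.imwrite("pics/w4b.png",cv2.resize(c,None,fx=1.5,fy=1.5,interpolation=cv2.INTER_CUBIC)[:,:,::-1])
R=Ro.from_euler("z",-.34).as_matrix()
for l in((-30,70,36),(30,70,36),(30,0,36),(-30,0,36)): print(1.5*(proj(m,R@np.array(l)+[511,-363,0])[0]-[100,0]))
```

```text
3.35 [ 511.6  -362.32  144.7 ] [3.14 0.   1.23] [-0.01 -0.02 -0.02  0.   -0.   -0.  ]
[165.14 188.8 ]
[301.34 189.23]
[294.34 337.09]
[170.67 336.7 ]
```

View pics/w4b.png

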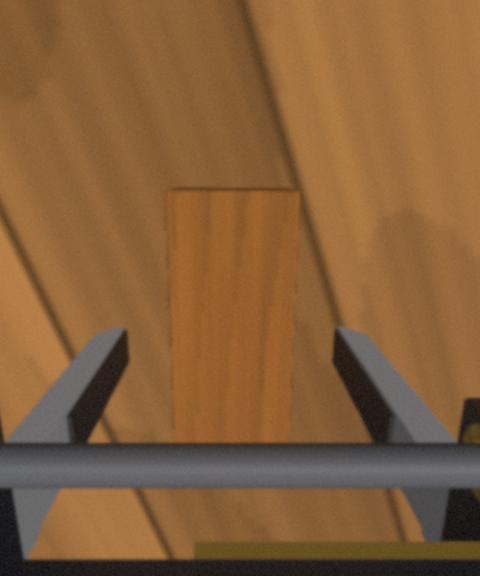

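The blank sits centred between the fingers, and its far corners at (168,190) and (300,191) match the prediction. I'll descend and grip.

Request:
carry_out(slide=[[0, 0, -0.12], [0, 0, -0.12], [0, 0, -0.12], [0, 0, -0.12], [0, 0, -0.12], [0, 0, -0.12], [0, 0, -0.12], [0, 0, -0.12], [0, 0, -0.12]], dr=[[0, 0, 0], [0, 0, 0], [0, 0, 0], [0, 0, 0], [0, 0, 0], [0, 0, 0], [0, 0, 0], [0, 0, 0], [0, 0, 0]], gripper=[100, 100, 50, 50, 50, 50, 50, 50, 50], newtons=35)

```text
clock: 4.1
eef_pos: [510.7, -363.5, 113.3]
eef_rot: [3.141, 0.0, 1.231]
wrist_force: [-0.9, 1.9, 5.3]
finger_gap: 59.8
finger_force: 35.0
```

Request:
carry_out(slide=[[0, 0, 0.16], [0, 0.1, 0.3], [0.08, 0.84, 0.4], [0.08, 0.84, 0.4], [0.08, 0.84, 0.4], [0.08, 0.84, 0.4], [0.08, 0.84, 0.4], [0.08, 0.84, 0.4]], dr=[[0, 0, 0], [0, 0, 0], [0, 0, 0.01], [0, 0, 0.027], [0, 0, 0.027], [0, 0, 0.027], [0, 0, 0.027], [0, 0, 0.027]], gripper=[50, 50, 50, 50, 50, 50, 50, 50])

```text
clock: 4.77
eef_pos: [530.9, -149.4, 213.3]
eef_rot: [3.141, -0.001, 1.405]
wrist_force: [0.2, -0.4, -2.2]
finger_gap: 59.6
finger_force: 35.0
```

Request:
carry_out(slide=[[0.1, 0.84, 0], [0.1, 0.84, 0], [0.1, 0.84, 0], [0.1, 0.84, 0], [0.1, 0.84, 0], [0.1, 0.84, 0]], dr=[[0, 0, 0], [0, 0, 0], [0, 0, 0], [0, 0, 0], [0, 0, 0], [0, 0, 0]], gripper=[50, 50, 50, 50, 50, 50])

```text
clock: 5.27
eef_pos: [555.6, 61.7, 212.3]
eef_rot: [-3.141, -0.001, 1.405]
wrist_force: [0.3, -0.0, -1.6]
finger_gap: 59.6
finger_force: 35.0
```

Request:
carry_out(slide=[[0.1, 0.82, 0], [0.1, 0.82, 0], [0.1, 0.82, 0], [0.1, 0.82, 0], [0.1, 0.82, 0], [0.1, 0.82, 0], [0.1, 0.82, 0], [0.1, 0.82, -0.2], [0.1, 0.82, -0.2], [0.1, 0.82, -0.2]], dr=[[0, 0, 0], [0, 0, 0], [0, 0, 0], [0, 0, 0], [0, 0, 0], [0, 0, 0], [0, 0, 0], [0, 0, 0], [0, 0, 0], [0, 0, 0]], gripper=[50, 50, 50, 50, 50, 50, 50, 50, 50, 50])

```text
clock: 6.1
eef_pos: [579.5, 259.9, 159.4]
eef_rot: [-3.136, 0.004, 1.4]
wrist_force: [-0.1, 0.0, -1.5]
finger_gap: 59.6
finger_force: 35.0
```

Run:
```python
from h import *
np.set_printoptions(precision=2,suppress=True)
m,im=shot("wrist","w5"); np.save("w5.npy",m,allow_pickle=True)
s=read_state();print(s["clock"],s["eef_pos"],s["eef_rot"],s["wrist_force"])
cv2.imwrite("pics/w5b.png",cv2.resize(im[:300],(768,450),interpolation=cv2.INTER_CUBIC)[:,:,::-1])
R=Ro.from_euler("z",-.171).as_matrix()
for l in((-70,170,30),(80,170,30),(30,130,50),(-46,130,50),(56,130,42),(30,100,42),(56,-35,42)): print(l,1.5*proj(m,R@np.array(l)+[576,209,0])[0])
```

```text
6.15 [580.36 260.36 161.86] [-3.14  0.    1.4 ] [ 0.48  0.58 -1.56]
(-70, 170, 30) [242.61  72.43]
(80, 170, 30) [570.9   71.85]
(30, 130, 50) [464.54 162.92]
(-46, 130, 50) [290.83 163.  ]
(56, 130, 42) [518.49 163.04]
(30, 100, 42) [457.96 228.9 ]
(56, -35, 42) [492.3  469.12]
```

View pics/w5b.png

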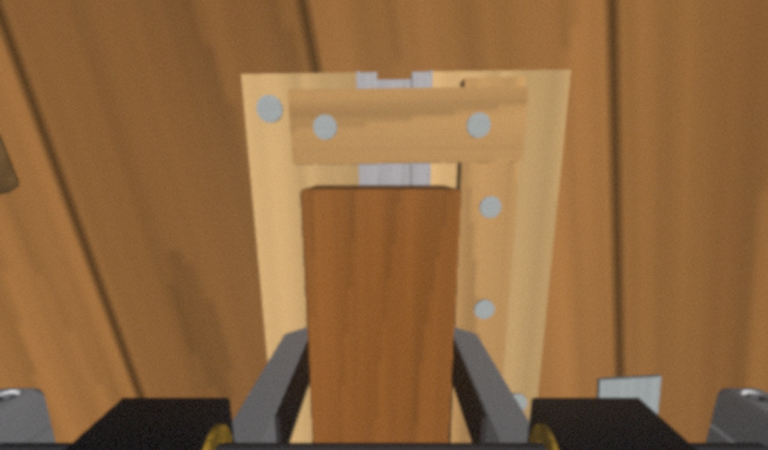

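Board edges match the prediction within 1 px: corners (243,73) and (570,71), end stop edge at row 163. The blank is about 4 mm short of the fence and 8 mm short of the end stop, so I'll lower it.

Request:
carry_out(slide=[[0, 0, -0.04], [0, 0, -0.07], [0, 0, -0.07], [0, 0, -0.07], [0, 0, -0.07]], dr=[[0, 0, 0], [0, 0, 0], [0, 0, 0], [0, 0, 0], [0, 0, 0]], gripper=[50, 50, 50, 50, 50])

```text
clock: 6.57
eef_pos: [580.7, 261.7, 145.7]
eef_rot: [3.141, -0.0, 1.401]
wrist_force: [0.1, 0.0, -1.8]
finger_gap: 59.7
finger_force: 35.0
```

Request:
carry_out(slide=[[0.002, 0.012, -0.004], [0.004, 0.024, -0.006], [0.005, 0.03, -0.006], [0.005, 0.03, -0.006], [0.015, 0.028, -0.006], [0.022, 0.027, -0.006], [0.022, 0.027, -0.006], [0.022, 0.027, -0.006]], dr=[[0, 0, 0], [0, 0, 0], [0, 0, 0], [0, 0, 0], [0, 0, 0], [0, 0, 0], [0, 0, 0], [0, 0, 0]], gripper=[50, 50, 50, 50, 50, 50, 50, 50])

```text
clock: 7.23
eef_pos: [585.8, 268.1, 143.5]
eef_rot: [-3.141, 0.002, 1.401]
wrist_force: [-2.0, -5.7, -0.2]
finger_gap: 59.8
finger_force: 35.0
```

Request:
carry_out(slide=[[0.006, 0.001, -0.002], [0.009, 0.001, -0.003], [0.009, 0.001, -0.003], [0.009, 0.001, -0.003]], dr=[[0, 0, 0], [0, 0, 0], [0, 0, 0], [0, 0, 0]], gripper=[50, 50, 50, 50])

```text
clock: 7.57
eef_pos: [587.5, 268.1, 143.4]
eef_rot: [-3.139, 0.003, 1.402]
wrist_force: [-12.0, -10.0, 9.5]
finger_gap: 59.9
finger_force: 35.1
```

Request:
carry_out(slide=[[0, 0, 0], [0, 0, 0], [0, 0, 0.04], [0, 0, 0.16], [0, 0, 0.3], [0, 0, 0.4], [0, 0, 0.4], [0, 0, 0.4]], dr=[[0, 0, 0], [0, 0, 0], [0, 0, 0], [0, 0, 0], [0, 0, 0], [0, 0, 0], [0, 0, 0], [0, 0, 0]], gripper=[78, 78, 78, 85, 100, 100, 100, 100])

```text
clock: 8.23
eef_pos: [588.6, 269.0, 245.2]
eef_rot: [3.138, -0.002, 1.401]
wrist_force: [-1.5, -0.4, -0.3]
finger_gap: 93.8
finger_force: 0.0
```

Run:
```python
from h import *
np.set_printoptions(precision=2,suppress=True)
m,im=shot("wrist","w6"); np.save("w6.npy",m,allow_pickle=True)
s=read_state();print(s["clock"],s["eef_pos"],s["eef_rot"],s["wrist_force"])
cv2.imwrite("pics/w6b.png",cv2.resize(im[:300],(768,450),interpolation=cv2.INTER_CUBIC)[:,:,::-1])
R=Ro.from_euler("z",-.171).as_matrix()
for l in((-70,170,30),(80,170,30),(30,130,50),(-46,130,50),(30,130,66),(-30,130,66),(-30,-10,66),(30,-10,66)): print(l,1.5*proj(m,R@np.array(l)+[576.5,209,0])[0])
```

```text
8.2833 [588.2  268.8  243.37] [ 3.14 -0.    1.4 ] [ 0.08 -0.46 -0.61]
(-70, 170, 30) [272.59 119.45]
(80, 170, 30) [499.19 119.79]
(30, 130, 50) [425.13 182.79]
(-46, 130, 50) [306.65 182.66]
(30, 130, 66) [427.93 183.63]
(-30, 130, 66) [328.75 183.52]
(-30, -10, 66) [335.08 391.16]
(30, -10, 66) [421.58 391.13]
```

View pics/w6b.png

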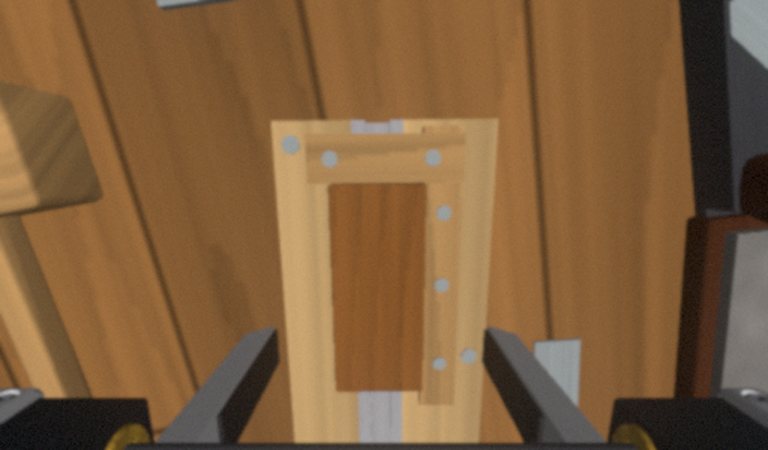

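The blank is home: its top edges at (330,184)–(427,184) and (336,391)–(422,391) match the prediction within a pixel or two. Next is the stop.

Request:
carry_out(slide=[[-0.26, -0.757, 0], [-0.26, -0.757, 0], [-0.26, -0.757, 0], [-0.26, -0.757, 0], [-0.26, -0.757, 0], [-0.26, -0.757, 0]], dr=[[0, 0, 0], [0, 0, 0], [0, 0, 0], [0, 0, 0], [0, 0, 0], [0, 0, 0]], gripper=[100, 100, 100, 100, 100, 100])

```text
clock: 8.78
eef_pos: [521.6, 75.3, 242.0]
eef_rot: [-3.139, 0.001, 1.397]
wrist_force: [0.2, 0.4, -0.1]
finger_gap: 94.3
finger_force: 0.0
```

Request:
carry_out(slide=[[-0.26, -0.757, 0], [-0.26, -0.757, -0.1], [-0.26, -0.757, -0.2], [-0.26, -0.757, -0.2], [-0.26, -0.757, -0.2], [-0.26, -0.757, -0.2], [-0.26, -0.757, -0.2], [-0.26, -0.757, -0.2]], dr=[[0, 0, -0.011], [0, 0, -0.011], [0, 0, -0.011], [0, 0, -0.011], [0, 0, -0.011], [0, 0, -0.011], [0, 0, -0.011], [0, 0, -0.011]], gripper=[100, 100, 100, 100, 100, 100, 100, 100])

```text
clock: 9.45
eef_pos: [458.5, -109.4, 192.6]
eef_rot: [-3.141, -0.0, 1.331]
wrist_force: [0.2, -0.4, 1.1]
finger_gap: 94.3
finger_force: 0.0
```

Run:
```python
from h import *
np.set_printoptions(precision=2,suppress=True)
m,im=shot("wrist","w7"); np.save("w7.npy",m,allow_pickle=True)
s=read_state();print(s["clock"],s["eef_pos"],s["eef_rot"],s["wrist_force"])
cv2.imwrite("pics/w7b.png",cv2.resize(im[:,100:420],None,fx=1.56,fy=1.56,interpolation=cv2.INTER_CUBIC)[:,:,::-1])
R=Ro.from_euler("z",-.24).as_matrix()
for l in((-25,23,66),(25,23,66),(25,-23,66),(-25,-23,66),(0,40,7),(0,0,85)): print(l,1.56*(proj(m,R@np.array(l)+[459,-109.5,0])[0]-[100,0]))
```

```text
9.5 [ 458.67 -108.95  192.86] [-3.14 -0.    1.33] [-0.81  0.1   0.08]
(-25, 23, 66) [192.14 289.22]
(25, 23, 66) [293.41 289.31]
(25, -23, 66) [290.43 374.63]
(-25, -23, 66) [194.63 374.53]
(0, 40, 7) [242.22 238.23]
(0, 0, 85) [242.9  347.27]
```

View pics/w7b.png

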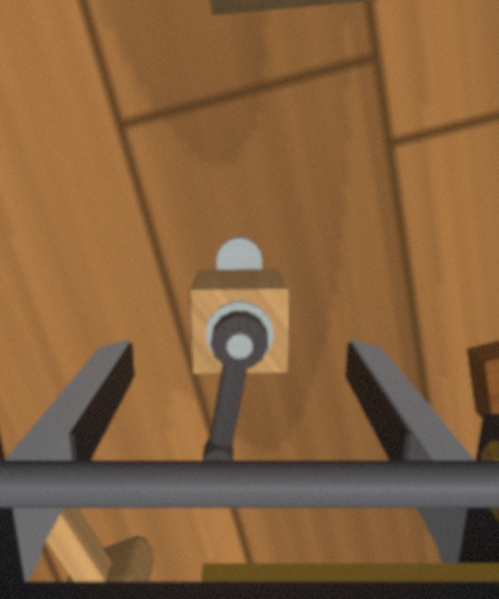

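The stop's block top spans (190,290)–(288,373), square to the gripper and about 1.5 mm left of prediction. I'll nudge left, descend and grip.

Request:
carry_out(slide=[[-0.006, 0, -0.12], [-0.006, 0, -0.22], [-0.006, 0, -0.256], [-0.006, 0, -0.256], [-0.006, 0, -0.256], [-0.006, 0, -0.256], [-0.006, 0, -0.256], [-0.006, 0, -0.256], [-0.006, 0, -0.256], [-0.006, 0, -0.256]], dr=[[0, 0, 0], [0, 0, 0], [0, 0, 0], [0, 0, 0], [0, 0, 0], [0, 0, 0], [0, 0, 0], [0, 0, 0], [0, 0, 0], [0, 0, 0]], gripper=[100, 100, 100, 100, 40, 40, 40, 40, 40, 40], newtons=40)

```text
clock: 10.33
eef_pos: [456.8, -109.9, 129.3]
eef_rot: [3.141, 0.0, 1.332]
wrist_force: [-0.6, -0.1, 0.0]
finger_gap: 57.1
finger_force: 0.0
```

Run:
```python
from h import *
np.set_printoptions(precision=2,suppress=True)
s=read_state();print(s["clock"],s["eef_pos"],s["eef_rot"],s["wrist_force"],s["finger_gap"])
th=-.171;R=Ro.from_euler("z",th).as_matrix()
for y in(-230,-200,-125,-40,-33): print(y,(R@[0,y,0])[:2]+[576.5,209.2])
```

```text
10.3333 [ 456.85 -109.89  129.3 ] [3.14 0.   1.33] [-0.57 -0.11  0.03] 57.14625166433361
-230 [537.36 -17.45]
-200 [542.47  12.12]
-125 [555.23  86.02]
-40 [569.69 169.78]
-33 [570.88 176.68]
```

Request:
carry_out(slide=[[0, 0, 0], [0, 0, 0], [0, 0, 0], [0, 0, 0]], dr=[[0, 0, 0], [0, 0, 0], [0, 0, 0], [0, 0, 0]], gripper=[40, 40, 40, 40])

```text
clock: 10.67
eef_pos: [456.9, -109.9, 129.1]
eef_rot: [3.141, 0.0, 1.332]
wrist_force: [0.7, 0.0, 3.0]
finger_gap: 49.6
finger_force: 40.0
```

Request:
carry_out(slide=[[0, 0, 0.12], [0.12, 0.14, 0.16], [0.24, 0.28, 0.16], [0.322, 0.37, 0.16], [0.322, 0.37, 0.1], [0.322, 0.37, 0.062], [0.322, 0.37, 0.062], [0.322, 0.37, 0.062], [0.322, 0.37, 0.062]], dr=[[0, 0, 0], [0, 0, 0.011], [0, 0, 0.011], [0, 0, 0.011], [0, 0, 0.011], [0, 0, 0.011], [0, 0, 0.011], [0, 0, 0.011], [0, 0, 0.011]], gripper=[40, 40, 40, 40, 40, 40, 40, 40, 40])

```text
clock: 11.42
eef_pos: [536.9, -18.2, 144.7]
eef_rot: [-3.141, 0.0, 1.4]
wrist_force: [-0.8, 1.1, -3.6]
finger_gap: 49.7
finger_force: 40.0
```

Run:
```python
from h import *
np.set_printoptions(precision=2,suppress=True)
m,im=shot("wrist","w8"); np.save("w8.npy",m,allow_pickle=True)
s=read_state();print(s["clock"],s["eef_pos"],s["eef_rot"],s["wrist_force"],s["finger_gap"])
d=s["eef_pos"]-[576.5,209.2,0];print(Ro.from_euler("z",.171).apply(d))
cv2.imwrite("pics/w8b.png",cv2.resize(im[60:340,90:410],None,fx=2.1,fy=2.1,interpolation=cv2.INTER_CUBIC)[:,:,::-1])
R=Ro.from_euler("z",-.171).as_matrix()
for l in((-8,-170,30),(8,-170,30),(-18,-170,30),(18,-170,30),(-70,-170,30),(80,-170,30),(-8,-110,30),(8,-110,30)): print(l,2.1*(proj(m,R@np.array(l)+[576.5,209.2,0])[0]-[90,60]))
```

```text
11.4667 [537.05 -18.13 144.94] [3.14 0.   1.4 ] [ 0.38 -0.07 -2.89] 49.85014606132155
[  -0.19 -230.73  144.94]
(-8, -170, 30) [323.42 161.87]
(8, -170, 30) [371.89 161.87]
(-18, -170, 30) [293.12 161.88]
(18, -170, 30) [402.19 161.86]
(-70, -170, 30) [135.65 161.91]
(80, -170, 30) [590.1  161.83]
(-8, -110, 30) [321.6  -39.16]
(8, -110, 30) [374.45 -39.18]
```

View pics/w8b.png

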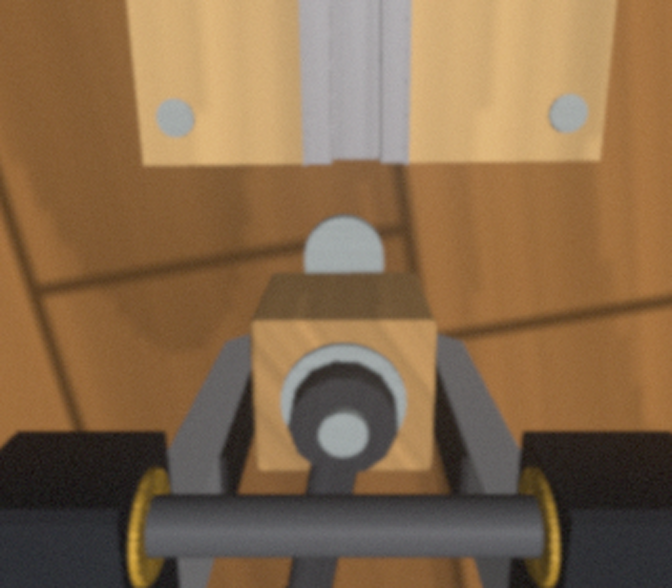

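The mouth's slot is at x 332–382, centre 357 against 348 predicted. The board's end edge runs (144,165)–(602,160), so the board yaw is about 0.011 rad off. The key tip is at (344,216). I'll refit the board with all the wrist views.

Run:
```python
from h import *
np.set_printoptions(precision=2,suppress=True)
M={k:np.load(f"w{k}.npy",allow_pickle=True).item() for k in(1,5,6,8)}
o=[]
for k,off,sc,ps in((5,(0,0),1.5,[((243,73),(-70,170,30)),((570,70),(80,170,30))]),
 (6,(0,0),1.5,[((272,121.5),(-70,170,30)),((498,118.5),(80,170,30)),((330,183.5),(-30,130,66)),((336,391),(-30,-10,66))]),
 (8,(90,60),2.1,[((144,165),(-70,-170,30)),((602,160),(80,-170,30)),((303,163.5),(-18,-170,30)),((410,162),(18,-170,30))])):
    o+=[(M[k],np.array(p)/sc+off,l) for p,l in ps]
v,r=fit(o,[576,209,-.17]);print(v);print(r)
v8,r=fit(o[-4:],[576,209,-.17]);print("w8 only",v8);print(r)
R=Ro.from_euler("z",v[2])
m=M[8]
for nm,p,z in(("keytipL",(304,255),21.5),("keytipR",(384,255),21.5),("tip",(344,216),21.5),("bl",(253,320),81),("br",(435,320),81),("mouth",(357,161),30)):
    print(nm,R.inv().apply(ray(m,np.array(p)/2.1+[90,60],z)-[v[0],v[1],0]))
print("tcp",R.inv().apply(np.array([537.05,-18.13,0])-[v[0],v[1],0]))
for y in(-230,-125,-40,-33): print(y,(R.apply([0,y,0]))[:2]+v[:2])
```

```text
[577.69 208.79  -0.16]
[[-0.25  0.66]
 [ 0.67 -0.22]
 [-0.11 -0.58]
 [ 0.3  -0.02]
 [-0.97  0.37]
 [ 0.66  0.37]
 [ 0.48 -0.14]
 [-1.23 -0.07]
 [-0.36 -0.23]
 [ 0.61 -0.07]]
w8 only [577.63 208.74  -0.16]
[[ 0.58  0.02]
 [-1.14 -0.05]
 [-0.27 -0.11]
 [ 0.7   0.01]]
keytipL [ -18.92 -203.33   21.5 ]
keytipR [   9.83 -203.63   21.5 ]
tip [  -4.4  -189.32   21.5 ]
bl [ -28.61 -206.3    81.  ]
br [  19.37 -206.8    81.  ]
mouth [   0.09 -169.53   30.  ]
tcp [  -3.82 -230.5     0.  ]
-230 [540.9  -18.24]
-125 [557.7  85.4]
-40 [571.29 169.31]
-33 [572.41 176.22]
```

Request:
carry_out(slide=[[0.0174, -0.0028, 0], [0.0174, -0.0028, 0], [0.0174, -0.0028, 0], [0.0254, 0.046, 0], [0.033, 0.096, 0], [0.0396, 0.135, 0], [0.0396, 0.135, 0], [0.0396, 0.135, 0]], dr=[[0, 0, 0.0018], [0, 0, 0.0018], [0, 0, 0.0018], [0, 0, 0.0018], [0, 0, 0.0018], [0, 0, 0.0018], [0, 0, 0.0018], [0, 0, 0.0018]], gripper=[40, 40, 40, 40, 40, 40, 40, 40])

```text
clock: 12.13
eef_pos: [547.2, 17.3, 144.4]
eef_rot: [-3.142, 0.0, 1.414]
wrist_force: [0.5, -0.9, -3.6]
finger_gap: 49.9
finger_force: 40.0
```

```bash
cat >> h.py <<'E'
def loc():
    s=read_state(); print(s["clock"],s["eef_pos"].round(1),s["eef_rot"].round(3),"F",s["wrist_force"].round(1),"M",s["moment"].round(2),s["finger_gap"].round(1))
    print("board",Ro.from_euler("z",.16).apply(s["eef_pos"]-[577.69,208.79,0]).round(1))
E
python3 -c "from h import *;loc()"
```

```text
Traceback (most recent call last):
  File "h.py", line 20, in loc
    s=read_state(); print(s["clock"],s["eef_pos"].round(1),s["eef_rot"].round(3),"F",s["wrist_force"].round(1),"M",s["moment"].round(2),s["finger_gap"].round(1))
                                                                                                                                        ^^^^^^^^^^^^^^^^^^^^^
AttributeError: 'float' object has no attribute 'round'
```

Request:
carry_out(slide=[[0.01, 0.062, 0], [0.02, 0.125, 0], [0.031, 0.19, 0], [0.044, 0.276, 0], [0.044, 0.276, 0], [0.044, 0.276, 0]], dr=[[0, 0, 0], [0, 0, 0], [0, 0, 0], [0, 0, 0], [0, 0, 0], [0, 0, 0]], gripper=[40, 40, 40, 40, 40, 40])

```text
clock: 12.63
eef_pos: [558.1, 85.9, 144.3]
eef_rot: [-3.141, 0.0, 1.414]
wrist_force: [-0.0, 0.2, -2.8]
finger_gap: 49.7
finger_force: 40.0
```

```bash
sed -i 's/s\["finger_gap"\].round(1)/s["finger_gap"]/' h.py; python3 -c "from h import *;loc()"
```

```text
12.6333 [558.1  85.9 144.3] [-3.141  0.     1.414] F [-0.   0.2 -2.8] M [-0.05  0.05 -0.05] 49.74803926214425
board [   0.2 -124.5  144.3]
```

Request:
carry_out(slide=[[0.014, 0.085, 0], [0.028, 0.17, 0], [0.042, 0.26, -0.002], [0.052, 0.326, -0.002], [0.052, 0.326, -0.002], [0.052, 0.326, -0.002]], dr=[[0, 0, 0], [0, 0, 0], [0, 0, 0], [0, 0, 0], [0, 0, 0], [0, 0, 0]], gripper=[40, 40, 40, 40, 40, 40])

```text
clock: 13.13
eef_pos: [571.1, 166.5, 143.7]
eef_rot: [-3.141, 0.0, 1.413]
wrist_force: [-0.8, 0.8, -2.7]
finger_gap: 49.5
finger_force: 40.0
```

Request:
carry_out(slide=[[0.002, 0.012, 0], [0.004, 0.024, 0], [0.0055, 0.034, 0], [0.0055, 0.034, 0], [0.0055, 0.034, 0], [0.0055, 0.034, 0]], dr=[[0, 0, 0], [0, 0, 0], [0, 0, 0], [0, 0, 0], [0, 0, 0], [0, 0, 0]], gripper=[40, 40, 40, 40, 40, 40])

```text
clock: 13.63
eef_pos: [572.7, 174.8, 144.0]
eef_rot: [3.141, 0.001, 1.412]
wrist_force: [1.9, -5.4, -2.9]
finger_gap: 49.6
finger_force: 39.9
```

```bash
python3 -c "from h import *;loc()"
```

```text
13.6333 [572.7 174.8 144. ] [3.141e+00 1.000e-03 1.412e+00] F [ 1.9 -5.4 -2.9] M [-1.14 -0.22 -0.18] 49.61128083038983
board [  0.5 -34.3 144. ]
```

Request:
carry_out(slide=[[0, 0.002, -0.003], [0, 0.004, -0.004], [0, 0.004, -0.004], [0, 0.004, -0.004]], dr=[[0, 0, 0], [0, 0, 0], [0, 0, 0], [0, 0, 0]], gripper=[40, 40, 40, 40])

```text
clock: 13.97
eef_pos: [572.8, 175.1, 143.7]
eef_rot: [3.141, 0.002, 1.411]
wrist_force: [-3.3, -12.6, 6.3]
finger_gap: 49.8
finger_force: 40.0
```

Request:
carry_out(slide=[[0, 0, 0], [0, 0, 0], [0, 0, 0], [0, 0, 0.1], [0, 0, 0.24], [0, 0, 0.32], [0, 0, 0.32], [0, 0, 0.32]], dr=[[0, 0, 0], [0, 0, 0], [0, 0, 0], [0, 0, 0], [0, 0, 0], [0, 0, 0], [0, 0, 0], [0, 0, 0]], gripper=[75, 75, 75, 75, 75, 75, 75, 75])

```text
clock: 14.63
eef_pos: [572.6, 176.7, 223.7]
eef_rot: [3.14, -0.001, 1.413]
wrist_force: [-0.2, -0.6, 0.5]
finger_gap: 70.7
finger_force: 0.0
```

Run:
```python
from h import *
loc(); np.set_printoptions(precision=3,suppress=True)
s=read_state();R=Ro.from_euler("z",-.16);P=np.array([572.2,175.2,0])
def T(a): return P+R.apply(54*np.array([-np.sin(a),-np.cos(a),0])+(6+12.5*np.cos(a)+8*np.sin(a))*np.array([np.cos(a),-np.sin(a),0]))
st=T(.15)+R.apply([14,0,0])
print("to start",(st-s["eef_pos"])[:2]/250,"z",(180-s["eef_pos"][2])/250)
for a in np.arange(.15,1.66,.15): print(round(a,2),((T(a)-st)[:2]/250))
```

```text
14.6333 [572.6 176.7 223.7] [ 3.140e+00 -1.000e-03  1.413e+00] F [-0.2 -0.6  0.5] M [-0.05  0.1  -0.  ] 70.7024660762395
board [ 1.000e-01 -3.250e+01  2.237e+02]
to start [ 0.062 -0.245] z -0.174941396148992
0.15 [-0.055  0.009]
0.3 [-0.087  0.009]
0.45 [-0.12   0.014]
0.6 [-0.152  0.025]
0.75 [-0.184  0.041]
0.9 [-0.213  0.063]
1.05 [-0.239  0.091]
1.2 [-0.26   0.123]
1.35 [-0.275  0.159]
1.5 [-0.284  0.199]
1.65 [-0.286  0.239]
```

Request:
carry_out(slide=[[0.062, -0.245, 0], [0.062, -0.245, 0], [0.062, -0.245, 0], [0.062, -0.245, 0], [0.062, -0.245, 0], [0.062, -0.245, 0], [0.062, -0.245, 0], [0.062, -0.245, 0], [0.062, -0.245, 0], [0.062, -0.245, 0]], dr=[[0, 0, 0], [0, 0, 0], [0, 0, 0], [0, 0, 0], [0, 0, 0], [0, 0, 0], [0, 0, 0], [0, 0, 0], [0, 0, 0], [0, 0, 0]], gripper=[0, 0, 0, 0, 0, 0, 0, 0, 0, 0], newtons=40)

```text
clock: 15.47
eef_pos: [587.9, 115.5, 222.9]
eef_rot: [3.142, -0.0, 1.413]
wrist_force: [0.1, 0.8, 0.0]
finger_gap: 7.3
finger_force: 0.0
```

Request:
carry_out(slide=[[0, 0, 0], [0, 0, 0], [0, 0, -0.08], [0, 0, -0.175], [0, 0, -0.175], [0, 0, -0.175]], dr=[[0, 0, 0], [0, 0, 0], [0, 0, 0], [0, 0, 0], [0, 0, 0], [0, 0, 0]], gripper=[0, 0, 0, 0, 0, 0])

```text
clock: 15.97
eef_pos: [587.8, 115.1, 178.7]
eef_rot: [-3.14, 0.001, 1.412]
wrist_force: [0.1, -0.4, 1.8]
finger_gap: -0.0
finger_force: 0.0
```

```bash
python3 -c "from h import *;loc()"
```

```text
15.9667 [587.8 115.1 178.7] [-3.140e+00  1.000e-03  1.412e+00] F [ 0.1 -0.4  1.8] M [-0.01  0.08 -0.05] -0.009468401014594684
board [ 24.9 -90.9 178.7]
```

Request:
carry_out(slide=[[-0.03, 0.006, 0], [-0.055, 0.009, 0], [-0.087, 0.009, 0], [-0.12, 0.014, 0], [-0.152, 0.025, 0], [-0.184, 0.041, 0], [-0.213, 0.063, 0], [-0.239, 0.091, 0], [-0.26, 0.123, 0], [-0.26, 0.123, 0]], dr=[[0, 0, 0], [0, 0, 0], [0, 0, 0], [0, 0, 0], [0, 0, 0], [0, 0, 0], [0, 0, 0], [0, 0, 0], [0, 0, 0], [0, 0, 0]], gripper=[0, 0, 0, 0, 0, 0, 0, 0, 0, 0])

```text
clock: 16.8
eef_pos: [522.7, 146.8, 180.4]
eef_rot: [3.138, -0.001, 1.413]
wrist_force: [4.2, -2.6, 1.1]
finger_gap: 0.6
finger_force: 1.7
```

Request:
carry_out(slide=[[-0.008, 0.018, 0], [-0.015, 0.036, 0], [-0.02, 0.056, 0], [-0.024, 0.07, 0], [-0.025, 0.08, 0], [-0.025, 0.08, 0]], dr=[[0, 0, 0], [0, 0, 0], [0, 0, 0], [0, 0, 0], [0, 0, 0], [0, 0, 0]], gripper=[0, 0, 0, 0, 0, 0])

```text
clock: 17.3
eef_pos: [516.4, 165.9, 179.8]
eef_rot: [3.14, 0.0, 1.413]
wrist_force: [2.0, -3.1, 0.6]
finger_gap: 0.7
finger_force: 1.3
```

```bash
python3 -c "from h import *;loc()"
```

```text
17.3 [516.4 165.9 179.8] [3.14  0.    1.413] F [ 2.  -3.1  0.6] M [-0.61 -0.16  0.03] 0.7444416012299322
board [-53.7 -52.1 179.8]
```

Request:
carry_out(slide=[[0.001, 0.006, 0], [0.001, 0.01, 0], [0.001, 0.01, 0], [0.001, 0.01, 0]], dr=[[0, 0, 0], [0, 0, 0], [0, 0, 0], [0, 0, 0]], gripper=[0, 0, 0, 0])

```text
clock: 17.63
eef_pos: [516.6, 167.8, 179.7]
eef_rot: [3.141, 0.001, 1.412]
wrist_force: [-0.3, -7.9, 4.2]
finger_gap: 0.3
finger_force: 4.0
```

Request:
carry_out(slide=[[0, 0.005, 0], [0, 0.01, 0], [0, 0.01, 0], [0, 0.01, 0]], dr=[[0, 0, 0], [0, 0, 0], [0, 0, 0], [0, 0, 0]], gripper=[0, 0, 0, 0])

```text
clock: 17.97
eef_pos: [516.7, 169.0, 179.7]
eef_rot: [3.141, 0.004, 1.412]
wrist_force: [-2.0, -20.4, 7.3]
finger_gap: 0.2
finger_force: 10.1
```

Request:
carry_out(slide=[[-0.01, -0.06, 0], [-0.01, -0.06, 0], [-0.01, -0.06, 0.12], [0.05, -0.15, 0.28], [0.15, -0.2, 0.4], [0.15, -0.2, 0.4], [0.15, -0.2, 0.4], [0.15, -0.2, 0.4]], dr=[[0, 0, 0], [0, 0, 0], [0, 0, 0], [0, 0, 0], [0, 0, 0], [0, 0, 0], [0, 0, 0], [0, 0, 0]], gripper=[0, 0, 0, 0, 0, 0, 0, 0])

```text
clock: 18.63
eef_pos: [553.9, 121.3, 278.2]
eef_rot: [-3.14, 0.0, 1.412]
wrist_force: [-0.6, 0.5, 0.0]
finger_gap: 0.5
finger_force: 0.0
```

Run:
```python
from h import *
np.set_printoptions(precision=1,suppress=True)
m,im=shot("wrist","w9"); loc()
cv2.imwrite("pics/w9b.png",cv2.resize(im,(768,576),interpolation=cv2.INTER_CUBIC)[:,:,::-1])
R=Ro.from_euler("z",-.16)
for l in((-30,130,66),(30,130,66),(30,-10,66),(-30,-10,66),(-25,-10,80),(25,-10,80),(25,-56,80),(-25,-56,80),(0,-33,99),(-64*np.sin(1.5),-33-64*np.cos(1.5),99),(-64*np.sin(1.35),-33-64*np.cos(1.35),99)): print(np.round(l),1.5*proj(m,R.apply(l)+[577.69,208.79,0])[0])
```

```text
18.6833 [553.6 121.5 277.7] [-3.1  0.   1.4] F [1.1 0.6 0.2] M [-0. -0.  0.] 0.32843257450198377
board [ -9.9 -90.  277.7]
[-30 130  66] [348.  -85.8]
[ 30 130  66] [450.8 -85.8]
[ 30 -10  66] [441.2 164.1]
[-30 -10  66] [352. 164.]
[-25 -10  80] [358.3 163.8]
[ 25 -10  80] [436.4 163.9]
[ 25 -56  80] [433.8 235.3]
[-25 -56  80] [359.2 235.2]
[  0 -33  99] [398.1 202.6]
[-64. -38.  99.] [294.2 210. ]
[-62. -47.  99.] [297.2 225.4]
```

View pics/w9b.png

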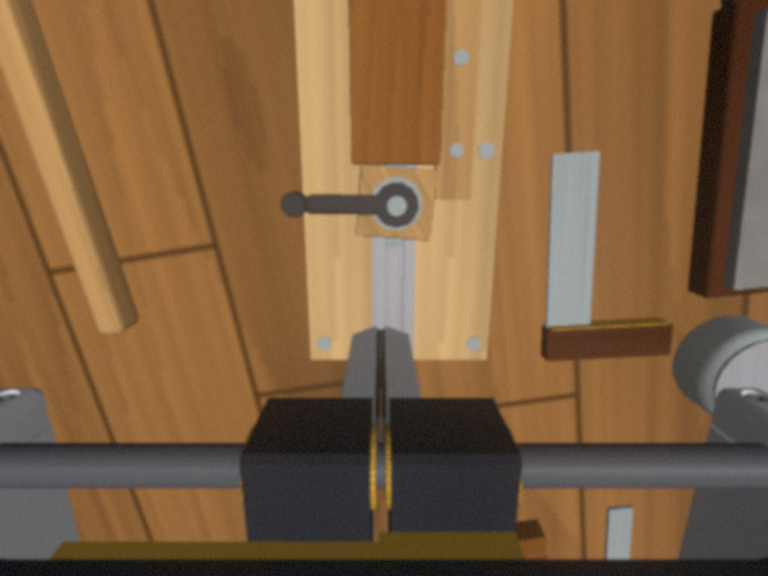

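The lever is hard over (end at (293,204), pivot at (397,204)) and the blank end is at row 164. The block seems turned about 0.04 rad, with a sliver of track visible at (400,165). I'll measure that gap numerically before handing in.

Run:
```python
from h import *
im=cv2.imread("pics/w9.png").astype(int)
for c in range(236,296,4):
    print(c,[ "%d,%d,%d"%tuple(im[r,c-1:c+2].mean(0)) for r in range(106,117)])
print("left/right edges")
for r in(125,145,152): print(r,im[r,230:300,:].mean(1).astype(int).tolist())
```

```text
236 ['50,95,145', '50,97,144', '56,99,142', '75,116,152', '98,145,179', '107,154,191', '106,158,193', '110,160,196', '109,159,196', '110,159,194', '108,158,194']
240 ['45,90,139', '46,89,138', '49,90,134', '64,102,139', '80,125,158', '88,133,169', '89,134,169', '86,131,166', '86,131,165', '84,130,164', '84,129,163']
244 ['48,89,138', '48,91,136', '45,85,128', '58,98,134', '79,123,162', '86,136,176', '89,138,179', '88,138,179', '88,138,178', '88,139,180', '90,138,179']
248 ['47,93,144', '46,90,141', '53,91,134', '66,99,136', '83,122,158', '88,135,174', '91,140,182', '89,141,181', '91,142,183', '91,141,182', '90,139,180']
252 ['49,92,145', '48,90,140', '53,88,133', '72,98,130', '86,118,148', '92,134,172', '91,140,181', '90,140,183', '90,139,180', '89,140,180', '88,139,179']
256 ['45,88,137', '45,86,134', '50,85,125', '79,97,122', '104,124,145', '104,140,173', '97,146,187', '93,145,187', '94,146,190', '93,144,188', '92,144,187']
260 ['45,89,137', '44,87,134', '52,86,125', '88,103,123', '118,131,144', '113,139,162', '94,136,172', '85,135,174', '88,136,175', '86,136,176', '90,138,177']
26
[... 1608 characters left out ...]
5, 127, 126]
145 [155, 153, 154, 155, 156, 156, 151, 144, 129, 129, 133, 133, 127, 126, 127, 124, 130, 131, 138, 145, 149, 139, 116, 91, 79, 75, 72, 70, 72, 72, 73, 75, 80, 81, 81, 82, 78, 76, 75, 73, 73, 74, 77, 75, 87, 103, 122, 142, 148, 140, 140, 134, 137, 134, 133, 132, 137, 139, 143, 160, 162, 165, 165, 162, 163, 162, 158, 155, 158, 152]
152 [160, 155, 156, 154, 156, 154, 146, 135, 138, 136, 137, 133, 138, 136, 136, 133, 131, 127, 126, 130, 131, 131, 134, 135, 140, 145, 144, 149, 150, 151, 151, 148, 141, 141, 141, 144, 148, 152, 150, 150, 147, 145, 140, 140, 139, 142, 144, 146, 143, 138, 137, 135, 136, 136, 137, 135, 136, 146, 154, 164, 164, 166, 162, 164, 160, 160, 159, 156, 157, 157]
```

The block's centre is about 2 mm off the blank, turned about 0.04 rad with its +x side back. That is inside the 2.5 mm limit but close to it. I'll push the back of the block at its +x side with the closed fingers.

Request:
carry_out(slide=[[0.101, 0.024, 0], [0.101, 0.024, -0.14], [0.101, 0.024, -0.28], [0.101, 0.024, -0.42], [0.101, 0.024, -0.54], [0.101, 0.024, -0.563], [0.101, 0.024, -0.563], [0.101, 0.024, -0.563]], dr=[[0, 0, 0], [0, 0, 0], [0, 0, 0], [0, 0, 0], [0, 0, 0], [0, 0, 0], [0, 0, 0], [0, 0, 0]], gripper=[0, 0, 0, 0, 0, 0, 0, 0])

```text
clock: 19.35
eef_pos: [579.8, 127.4, 139.3]
eef_rot: [3.141, -0.0, 1.413]
wrist_force: [-0.9, 0.4, -0.3]
finger_gap: 0.5
finger_force: 0.0
```

Request:
carry_out(slide=[[0.003, 0.018, 0], [0.006, 0.036, 0], [0.007, 0.044, 0], [0.007, 0.044, 0], [0.007, 0.044, 0]], dr=[[0, 0, 0], [0, 0, 0], [0, 0, 0], [0, 0, 0], [0, 0, 0]], gripper=[0, 0, 0, 0, 0])

```text
clock: 19.77
eef_pos: [581.6, 138.2, 138.9]
eef_rot: [3.141, -0.0, 1.413]
wrist_force: [-0.3, 0.3, 0.6]
finger_gap: -0.0
finger_force: 0.0
```

```bash
python3 -c "from h import *;loc()"
```

```text
19.7667 [581.6 138.2 138.9] [ 3.141 -0.     1.413] F [-0.3  0.3  0.6] M [-0.09  0.1   0.01] -0.018557603665062428
board [ 15.1 -69.1 138.9]
```

Not touching yet. I'll advance in small steps.

Request:
carry_out(slide=[[0.001, 0.006, 0], [0.002, 0.01, 0], [0.002, 0.014, 0], [0.002, 0.014, 0]], dr=[[0, 0, 0], [0, 0, 0], [0, 0, 0], [0, 0, 0]], gripper=[0, 0, 0, 0])

```text
clock: 20.1
eef_pos: [582.0, 139.7, 138.6]
eef_rot: [-3.141, 0.003, 1.411]
wrist_force: [-4.0, -15.0, 6.4]
finger_gap: 0.6
finger_force: 7.8
```

```bash
python3 -c "from h import *;loc()"
```

```text
20.1 [582.  139.7 138.6] [-3.141e+00  3.000e-03  1.411e+00] F [ -4.  -15.    6.4] M [-2.69  0.71 -0.03] 0.5849018990423439
board [ 15.3 -67.5 138.6]
```

Request:
carry_out(slide=[[0.001, 0.005, 0], [0.001, 0.008, 0], [0.001, 0.008, 0], [0.001, 0.008, 0]], dr=[[0, 0, 0], [0, 0, 0], [0, 0, 0], [0, 0, 0]], gripper=[0, 0, 0, 0])

```text
clock: 20.43
eef_pos: [582.2, 140.2, 138.7]
eef_rot: [-3.141, 0.005, 1.411]
wrist_force: [-6.3, -26.7, 8.0]
finger_gap: 0.2
finger_force: 13.9
```

```bash
python3 -c "from h import *;loc()"
```

```text
20.4333 [582.2 140.2 138.7] [-3.141  0.005  1.411] F [ -6.3 -26.7   8. ] M [-4.73  1.12 -0.14] 0.15299852697932476
board [ 15.4 -67.  138.7]
```

Request:
carry_out(slide=[[0.001, 0.008, 0], [0.002, 0.016, 0], [0.002, 0.016, 0], [0.002, 0.016, 0]], dr=[[0, 0, 0], [0, 0, 0], [0, 0, 0], [0, 0, 0]], gripper=[0, 0, 0, 0])

```text
clock: 20.77
eef_pos: [583.0, 141.7, 138.9]
eef_rot: [-3.141, 0.009, 1.41]
wrist_force: [-6.3, -47.8, 12.2]
finger_gap: 0.3
finger_force: 24.0
```

```bash
python3 -c "from h import *;loc()"
```

```text
20.7667 [583.  141.7 138.9] [-3.141  0.009  1.41 ] F [ -6.3 -47.8  12.2] M [-8.13  1.16 -0.29] 0.2511498399303597
board [ 16.  -65.4 138.9]
```

Request:
carry_out(slide=[[-0.01, -0.1, 0], [-0.01, -0.1, 0], [-0.01, -0.1, 0.14], [-0.01, -0.1, 0.3], [-0.1, -0.1, 0.44], [-0.12, -0.1, 0.556], [-0.12, -0.1, 0.556], [-0.12, -0.1, 0.556], [-0.12, -0.1, 0.556]], dr=[[0, 0, 0], [0, 0, 0], [0, 0, 0], [0, 0, 0], [0, 0, 0], [0, 0, 0], [0, 0, 0], [0, 0, 0], [0, 0, 0]], gripper=[0, 0, 0, 0, 0, 0, 0, 0, 0])

```text
clock: 21.52
eef_pos: [552.7, 122.5, 276.6]
eef_rot: [-3.141, 0.0, 1.412]
wrist_force: [-0.3, -0.2, -1.2]
finger_gap: 0.5
finger_force: 0.0
```

```bash
cat > gap.py <<'E'
from h import *
import sys
m,im=shot("wrist",sys.argv[1]); loc()
R=Ro.from_euler("z",-.16)
W=lambda l:proj(m,R.apply(l)+[577.69,208.79,0])[0]
print("pred blank end",W((0,-10,66)),"block",W((-25,-10,80)),W((25,-10,80)),W((25,-56,80)),W((-25,-56,80)),"lever1.5",W((-63.8,-37.5,99)))
g=im.astype(int)
r0=int(W((0,-10,66))[1])-3
for x in range(-22,26,4):
    c=int(round(W((x,-10,80))[0])); print(x,c,r0,g[r0:r0+10,c-1:c+2,2].mean(1).astype(int).tolist())
r1=int(W((0,-56,80))[1])-4
print("back edge (red)")
for x in range(-22,26,8):
    c=int(round(W((x,-56,80))[0])); print(x,c,r1,g[r1:r1+12,c-1:c+2,0].mean(1).astype(int).tolist(),g[r1:r1+12,c-1:c+2,2].mean(1).astype(int).tolist())
d=(im.max(2)<75).astype(np.uint8); n,l,s,ce=cv2.connectedComponentsWithStats(d)
for i in range(1,n):
    if 100<s[i,4]<3000: print("dark",s[i],ce[i].round(1))
E
python3 gap.py w10
```

```text
21.5667 [552.6 122.5 276. ] [-3.140e+00  1.000e-03  1.412e+00] F [-0.4 -0.4 -0.1] M [-0.03  0.06 -0.04] 0.2801524841921411
board [-11.  -89.2 276. ]
pred blank end [265.7577715  110.30841191] block [240.21679842 110.18774576] [292.50768937 110.26073027] [290.7202432  158.09093261] [240.73312903 158.0128155 ] lever1.5 [197.31540611 141.1682816 ]
-22 243 107 [47, 45, 46, 57, 79, 85, 84, 83, 85, 82]
-18 248 107 [48, 48, 49, 58, 78, 89, 89, 91, 89, 89]
-14 252 107 [46, 47, 51, 66, 79, 89, 90, 91, 90, 89]
-10 256 107 [47, 47, 52, 69, 83, 92, 93, 92, 93, 92]
-6 260 107 [49, 44, 56, 74, 90, 92, 90, 88, 88, 89]
-2 264 107 [47, 49, 57, 80, 105, 102, 93, 86, 88, 89]
2 268 107 [50, 48, 60, 93, 119, 110, 92, 87, 88, 88]
6 273 107 [46, 49, 57, 96, 122, 114, 94, 87, 89, 88]
10 277 107 [47, 46, 56, 93, 126, 119, 100, 91, 88, 86]
14 281 107 [48, 47, 49, 72, 100, 105, 96, 94, 92, 94]
18 285 107 [49, 50, 52, 71, 95, 104, 97, 93, 91, 92]
22 289 107 [47, 47, 46, 68, 92, 101, 94, 94, 92, 90]
back edge (red)
-22 244 154 [179, 177, 176, 167, 167, 178, 185, 186, 189, 187, 188, 188] [89, 89, 90, 87, 92, 99, 103, 105, 106, 105, 107, 106]
-14 252 154 [169, 168, 166, 158, 154, 161, 169, 170, 171, 169, 171, 170] [86, 86, 85, 90, 115, 148, 166, 168, 168, 169, 169, 168]
-6 260 154 [181, 181, 182, 178, 166, 155, 154, 158, 155, 153, 155, 161] [106, 94, 93, 92, 105, 134, 153, 160, 157, 157, 157, 161]
2 268 154 [176, 178, 177, 173, 162, 150, 151, 157, 154, 154, 160, 164] [108, 94, 90, 89, 92, 116, 142, 158, 155, 156, 159, 161]
10 276 154 [181, 182, 183, 183, 178, 172, 170, 173, 174, 176, 177, 177] [92, 92, 93, 93, 94, 113, 145, 164, 166, 166, 167, 166]
18 284 154 [178, 180, 181, 182, 183, 173, 174, 192, 202, 204, 205, 207] [90, 91, 91, 93, 92, 89, 94, 106, 116, 115, 116, 118]
dark [451 214  39  57 871] [465.2 238.7]
```

```bash
python3 -c "from cell import *;print(sign_off())"
```

```text
the job is handed in; nothing more can be done
None
```

I handed the job in; the hand-in returned no verdict. The blank lies in the corner of the fence and end stop, the sliding stop is in the track about 1 mm from the blank's end (turned about 0.05 rad), and its lever is hard over; nothing else was touched.

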